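# Slide the scalding pot to the free place and load the tableware

### The job

Slide the open two-lugged pot across the range top, keeping it flat on the plate and never lifting it, to the one marked place that is empty, so that its base stands wholly inside the ring there. Then put the washed soup spoon, the tongs and the teacup from the blue tray into the pot for scalding, lowering the porcelain in gently rather than dropping it. Leave the kettle, the clay pot, the toothpick jar and everything else standing where it is.

Things in the scene. Friction and masses are not known exactly. Their poses are not given: they have to be found in the camera images.
- hob: Fixed range let into the counter: smooth dark steel plate, top at z = 0.006, reaching 265 mm to -x, 220 mm to +x, 245 mm to either y side of its origin (at counter level, amid the four places). The places, rings of 168 mm inside diameter, lie at +-110 mm in its x, +-140 mm in its y; its yaw varies a little. Four knobs, 21 mm above the plate, along its front edge at x = -238 mm.
- free_zone: The only empty marked place on the range: an engraved ring of 168 mm inside diameter, flush with the plate, with a centre dot. Origin at the ring's centre on the plate's top surface. Which of the four places is empty changes.
- pot: Open cast aluminium pot, 0.5-0.85 kg, 80 mm high, diameter outside 154 mm at the rim, 142 mm above the base, 132 mm underside; inside 148 at the rim, 137 at the floor, which is 4 mm thick. Origin: centre of underside. Two flat-sided lugs along its +y and -y, to 116 mm from its axis, 30 mm wide (in its x), 10 mm thick, mid-height 56 mm. Starts on a marked place, lugs within 0.65 rad of world y.
- lug_left (a point): Grip point of the pot's +y lug: 100 mm from the pot's axis, 56 mm above its underside; pinch the 30 mm width along the pot's x.
- lug_right (a point): Grip point of the pot's -y lug, likewise.
- kettle: Bystander on another marked place: squat steel kettle, 132 mm body diameter, 84 mm high, lid knob to 106 mm, short spout along its own +x reaching 93 mm from the axis at 70 to 87 mm height (18 mm thick), bail handle arched over the lid in its x-z plane, 100 mm wide at 80 mm height, top at 166 mm. Origin at the centre of its underside.
- claypot: Bystander on another marked place: lidded clay pot, 144 mm diameter, lid knob top at 89 mm; two small ears along its own +y and -y reach 88 mm from the axis, 34 mm wide, at 40 to 52 mm height. Origin at the centre of its underside.
- tray: Fixed blue plastic drain tray left of the range, 230 mm (its x) by 260 mm (its y), rim 14 mm high and 3 mm thick, floor 3 mm above the counter. Origin at the centre of its underside. Holds spoon, tongs, cup and jar.
- spoon: Porcelain Chinese soup spoon, 60 g, 125 mm long, standing on its flat-bottomed round bowl (42 mm diameter, 18 mm high). Origin under the bowl's centre; the straight handle, 14 mm wide and 7 mm thick, goes to its -x and rises from 14 mm height beside the bowl to 31 mm at its end, 104 mm from the origin.
- spoon_grip (a point): Point in the middle of the spoon's handle, 43 mm from the bowl's centre, 19.5 mm above the spoon's underside; the handle is 14 mm wide along the spoon's y. This point tells whether the spoon is in the pot.
- tongs: Short rigid steel serving tongs, 60 g, lying flat, 124 mm long along own x, 12 mm high; V shape: closed bow (16 mm wide) at -x, open tips (42 mm apart over all) at +x; 29 mm wide over both arms at the middle. Origin at mid-length on the underside. The arms do not flex.
- cup: Porcelain teacup without handle, 90 g, standing upside down: 60 mm diameter below (the rim), narrowing to 52 mm near the top, 45 mm high. Origin at the centre of its rim, on the tray.
- cup_mid (a point): Point on the cup's axis, 22 mm above its rim.
- jar: Bystander on the tray: toothpick jar, 42 mm diameter, 58 mm high. Origin at the centre of its underside.
- bottle: Bystander behind the tray: amber sauce bottle, 60 mm diameter, 165 mm high. Origin under its centre.
- bowls: Bystander right of the range: stack of three upside-down rice bowls, 113 mm diameter, 90 mm high. Origin under its centre.
- chopsticks: Bystander right of the range: steel beaker 76 mm diameter, 100 mm high, with chopsticks up to 220 mm high. Origin under its centre.
There are look-alikes about, which are no part of the job. What is shaped like the cup but black or purple is not meant.

How it is judged (in metres and radians):
On the way:
1. the still empty pot stands inside the free ring, let go (horizontal distance between pot and free_zone below 0.014 m and angle between pot's own z axis and vertical below 0.06 rad and linear speed of pot below 0.02 m/s and contact force between pot and the fingers below 0.1 N and horizontal distance between each of spoon_grip, tongs, cup_mid and pot above 0.1 m), for 0.2 s.
At the end, for the whole second after the job is handed in: The pot stands upright on the plate, axis within 14 mm of the free ring's centre; the middles of the spoon's handle, the tongs and the cup are inside the pot, within 66 mm of its axis and at least 8 mm below its rim; all four at rest (horizontal distance between pot and free_zone below 0.014 m and angle between pot's own z axis and vertical below 0.06 rad and horizontal distance between each of spoon_grip, tongs, cup_mid and pot below 0.066 m and z of spoon_grip in the frame of pot between 0 and 0.072 m and z of tongs in the frame of pot between 0 and 0.072 m and z of cup_mid in the frame of pot between 0 and 0.072 m and linear speed of each of pot, spoon, tongs, cup below 0.03 m/s); the robot touches nothing.
It fails at once if the pot is lifted: its underside comes more than 6 mm off the range top (z of pot in the frame of free_zone above 0.006 m).
It fails at once if the pot is tipped by more than 0.12 rad (angle between pot's own z axis and vertical above 0.12 rad).
It fails at once if the kettle or the clay pot is shifted by more than 15 mm (distance of any of kettle, claypot from where it was at the start of the episode above 0.015 m).
It fails at once if the jar, bottle, bowls or chopstick beaker is shifted by more than 20 mm (distance of any of jar, bottle, bowls, chopsticks from where it was at the start of the episode above 0.02 m).
It fails at once if the spoon or the cup is dropped: faster than 0.9 m/s (a 40 mm fall) with no finger holding it ((linear speed of spoon above 0.9 m/s and contact force between spoon and the fingers below 0.05 N) or (linear speed of cup above 0.9 m/s and contact force between cup and the fingers below 0.05 N)).
It also fails if it takes over 72 s, if anything falls off the work surface, if the arm or the gripper's body presses on something with over 40 N, if the wrist force passes 120 N, or if a joint passes its speed limit or range.

### The arm

A 6-joint arm with a two-finger parallel gripper is mounted at the origin on the work surface. World frame = base frame: x ahead of the robot, y to its left, z up, the work surface at z = 0. Lengths are in m, angles in degrees, forces in N, time in s.
With the tool pointing down it reaches from about 0.4 to 0.825 m from the base axis. Payload 7 kg.
Tool frame: the origin (TCP) lies on the centre line of the jaws, within the pads' length; the fingertips stand 19 mm ahead of it and the grasp point (between the pads) is the TCP (r.tips_ahead is the distance from the TCP to the fingertips, in m); z points along the fingers, y is the line along which they close (so a half turn about z gives the same grasp; the last joint's range is limited). The gripper opens to 88 mm and grips with 3 to 60 N. Pads are 19 mm wide; open, the fingers measure 130 mm over their backs; the gripper's body (78 mm by 193 mm) begins 47 mm behind the grasp point.
Start: joints at [88.871, 20.546, 0.682, 0, -70.136, -16.507], TCP at [0.205, 0.643, 0.21] pointing down, gripper open.
Joint ranges: [-176.03, 176.03], [-82.01, 121.73], [-58.28, 71.71], [-173.87, 95.51], [-174.79, -0.11], [-173.66, 173.66]. Speed limits (degrees/s): [136.94, 136.94, 172.46, 180, 180, 180].

### API

Orientations are given as [roll, pitch, yaw] about the fixed x, y, z axes, in that order (R = Rz(yaw) Ry(pitch) Rx(roll)).
In Python, from plant import r, viewer, close_job gives the robot as it stands. The module is installed in compiled form; this text tells all that it offers.
- The arm moves only by the tool arm_command, never from a script. Its arguments are lists of equal length, an entry for each row: "travel": the shift along the world's x, y, z scaled (see below), a list of three; "delta_rot": the turn, a rotation vector about the world's x, y, z scaled (see below), a list of three. In form: {"travel": [[dx, dy, dz], ...], "delta_rot": [[rx, ry, rz], ...]}. A call has 1 to 20 rows; each row is the pose to reach, as a shift and turn from the pose commanded when the call began; what a row does not reach only later rows make up. The controller multiplies each number of a shift by 0.5 m and each number of a turn by 90 degrees. A row lasts 1/8 s, in which the tool goes at most 62.5 mm and 10.7 degrees, less where a joint would pass 70% of its speed; a pose out of reach is approached as far as the arm can. A call with a number of a shift or a turn outside -1 to 1 is refused whole. A call with a gripper value outside its range is refused whole. "grip" is the opening, from 0 (shut) to 1 (fully open), set as the call begins (left out, the last holds). The fingers move at their own pace and stop on an object; "newtons" is the grip in N (left out, the last holds). Time passes only in rows, so rows that repeat a pose let the fingers close. It gives the time, the measured TCP pose, the force, the opening and the grip force at its end, in the units of the state.
- r.get_state(): the state, without advancing time (a new reading comes with each control period).
- viewer.capture(name): name is "scene" or "side" or "wrist"; returns a dict with "img" (384x512x3 uint8, red, green, blue), "camera_matrix" (3x3 intrinsics, pixels), "distortion" ([k1, k2, p1, p2, k3] as OpenCV has them; the pictures are not rectified), "R" (3x3) and "t" (3): a world point X has camera coordinates R X + t; the wrist camera has in their place "mount" (4x4, takes a point from camera to tool coordinates, whose origin is the TCP and whose axes are the flange's). Camera axes: x right, y down, z forward; pixel columns grow to the right and rows downward; lengths in m; the calibration is good to about 2 mm. A picture is of the moment at which its call begins: read the wrist's pose just before it. There is no depth.
- close_job(): hands the job in; it is judged then, once.
The state is a dict: "time_s": time; "joints": joint angles; "qd": joint speeds; "joint_torque": joint torques, N m; "tcp_pos": TCP position; "eef_rot": TCP orientation; "contact_force": force on the tool from outside, world axes, zero at the start; "moment": the same for the moment, N m; "gripper_width": finger opening in m; "gripper_force": force on a finger pad.
Only numpy, scipy, OpenCV 4.12 (cv2) and the standard library are available. Lean on these libraries where they do the work, as an engineer would, in place of code of your own. Each camera call takes 0.05 s, during which the arm holds its last target. There are 200 camera calls.

## Working session

There is one attempt and no reset: what is moved stays moved. The work goes in short steps, Python scripts to look and compute and a tool call to move; the robot and the scene stay as the last step left them, time stands still between calls to the robot, and variables do not carry over. Pictures are saved under pics/ and viewed, at most 10 in all, crops included, and the job is handed in when it is done.

Besides the shell and the picture viewer there is one more tool, called by a JSON object that holds its "op" and its "data". arm_command: Moves the arm, as the interface text tells. Shifts and turns lie within -1 to 1; 1 stands for 0.5 m of shift or 90 degrees of turn. Its arguments: {"type":"object","properties":{"travel":{"type":"array"},"delta_rot":{"type":"array"},"grip":{"type":"number"},"newtons":{"type":"number"}},"required":["travel","delta_rot"]}

```bash
mkdir -p pics; cat > h.py <<'E'
import numpy as np, cv2, json
from plant import r, viewer
from scipy.spatial.transform import Rotation as Ro
def cap(n):
    s=r.get_state(); c=viewer.capture(n)
    K=np.array(c["camera_matrix"]);D=np.array(c["distortion"],float)
    if n=="wrist":
        T=np.eye(4);T[:3,:3]=Ro.from_euler('xyz',s["eef_rot"],degrees=True).as_matrix();T[:3,3]=s["tcp_pos"]
        M=np.linalg.inv(T@np.array(c["mount"]));R=M[:3,:3];t=M[:3,3]
    else: R=np.array(c["R"]);t=np.array(c["t"])
    return c["img"],K,D,R,t
def ray(cam,px,z):
    _,K,D,R,t=cam
    p=cv2.undistortPoints(np.array(px,float).reshape(-1,1,2),K,D).reshape(-1,2)
    d=np.c_[p,np.ones(len(p))]@R; C=-R.T@t
    return C+d*((z-C[2])/d[:,2])[:,None]
def proj(cam,X):
    _,K,D,R,t=cam
    return cv2.projectPoints(np.array(X,float).reshape(-1,3),cv2.Rodrigues(R)[0],t,K,D)[0].reshape(-1,2)
def save(name,img): cv2.imwrite('pics/'+name,img[...,::-1])
E
python3 - <<'E'
from h import *
import pickle
a=cap("scene");b=cap("side");w=cap("wrist")
pickle.dump((a,b,w),open('c0.pkl','wb'))
save('a.png',cv2.resize(a[0],(800,600)));save('b.png',cv2.resize(b[0],(800,600)))
for c in(a,b,w):print(-c[3].T@c[4])
print(r.get_state())
E
```

```text
[1.13851252 0.52877303 0.79530661]
[-0.17603803 -0.93888195  1.06483234]
[0.26846789 0.62220536 0.38406345]
{'time_s': 0.15, 'joints': array([ 8.88725680e+01,  2.05832355e+01,  6.47457818e-01, -1.35303781e-02,
       -7.01375794e+01, -1.65076363e+01]), 'qd': array([-0.10315186, -0.11191111,  0.16905693,  0.13693534,  0.04303022,
       -0.07415476]), 'joint_torque': array([-1.22412031e-03, -5.83277965e+01,  2.93295443e+01,  7.00137153e+00,
        8.83673842e-03, -1.14018965e-04]), 'tcp_pos': array([0.20440188, 0.64290454, 0.20963995]), 'eef_rot': array([ 1.79926052e+02, -8.64875928e-03, -1.76396679e+01]), 'contact_force': array([-0.65315883, -0.4788449 , -0.30631589]), 'moment': array([-0.01897016,  0.01207223,  0.05423327]), 'gripper_force': 0.0, 'gripper_width': 0.08778102750149187}
```

View pics/a.png

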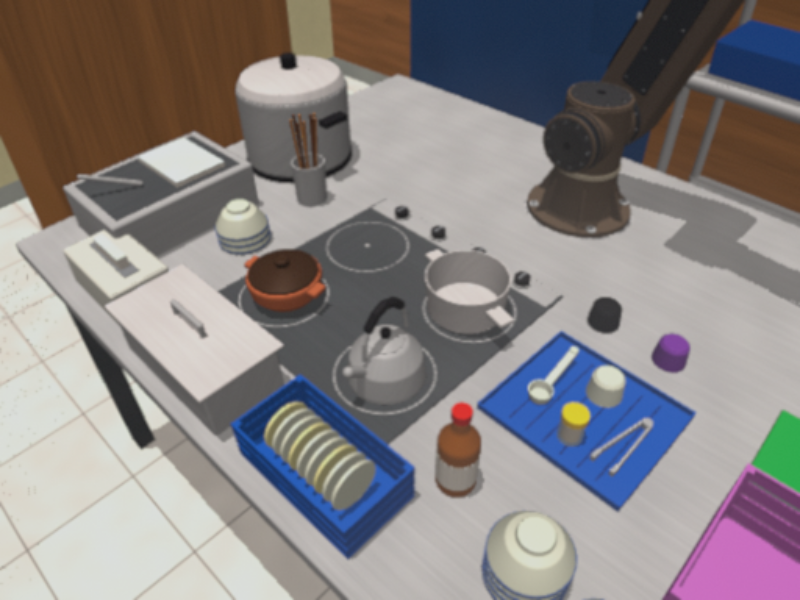

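View pics/b.png

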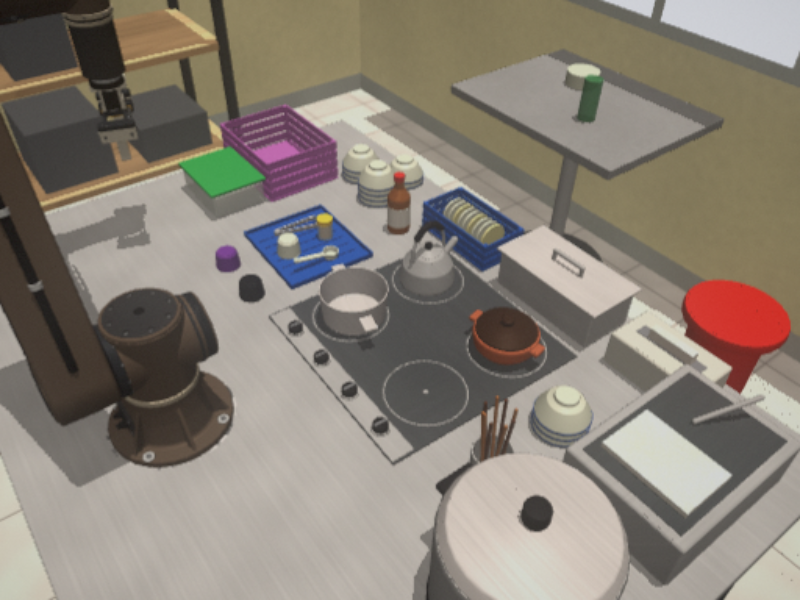

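The empty ring is at the near right: its dot is at about (367,245) in the scene view and (425,392) in the side view. The pot is on the near-left place, at about (468,290) in the scene. The tray holds the spoon (545,385), white cup (606,385), jar (574,423) and tongs (630,440). The black (605,314) and purple (671,352) look-alikes stand outside it.

```bash
python3 - <<'E'
from h import *
import pickle
a,b,w=pickle.load(open('c0.pkl','rb'))
save('w.png',cv2.resize(w[0],(800,600)))
f=lambda L:np.array(L,float)*.64
def show(n,pa,pb,z):
    print(n,ray(a,f(pa),z)[0].round(3), ray(b,f(pb),z)[0].round(3))
show('free',(367,245),(425,392),.006)
show('rimcentre',(467,278),(353,290),.086)
show('lugL',(502,317),(338,268),.067)
show('lugR',(434,255),(369,323),.067)
show('cuptop',(607,376),(288,240),.048)
show('spoonbowl',(541,390),(330,254),.018)
show('jartop',(575,412),(325,219),.06)
show('tongsbow',(648,424),(322,218),.015)
show('black',(606,305),(251,281),.045)
show('purple',(672,343),(227,251),.045)
show('claypot knob',(283,262),(507,323),.095)
show('kettle knob',(386,332),(429,245),.11)
# dot refine: bright blob near
for c,p in((a,(367,245)),(b,(425,392))):
    x,y=(f(p)).astype(int); g=cv2.cvtColor(c[0],7).astype(float)[y-5:y+6,x-5:x+6]
    m=np.clip(g-np.median(g)-8,0,None);yy,xx=np.mgrid[-5:6,-5:6]
    px=[x+(m*xx).sum()/m.sum(),y+(m*yy).sum()/m.sum()];print(px,ray(c,px,.006))
E
```

```text
free [ 0.438 -0.244  0.006] [ 0.435 -0.247  0.006]
rimcentre [0.455 0.034 0.086] [0.444 0.022 0.086]
lugL [0.476 0.128 0.067] [0.472 0.125 0.067]
lugR [ 0.427 -0.068  0.067] [ 0.424 -0.068  0.067]
cuptop [0.454 0.321 0.048] [0.445 0.31  0.048]
spoonbowl [0.526 0.249 0.018] [0.518 0.235 0.018]
jartop [0.56  0.325 0.06 ] [0.559 0.318 0.06 ]
tongsbow [0.467 0.409 0.015] [0.588 0.383 0.015]
black [0.304 0.234 0.045] [0.298 0.225 0.045]
purple [0.311 0.365 0.045] [0.305 0.36  0.045]
claypot knob [ 0.656 -0.233  0.095] [ 0.637 -0.259  0.095]
kettle knob [0.666 0.04  0.11 ] [0.661 0.028 0.11 ]
[np.float64(234.60051546391753), np.float64(156.55154639175257)] [[ 0.43769361 -0.24556865  0.006     ]]
[np.float64(271.953091684435), np.float64(250.1087420042644)] [[ 0.43682332 -0.24473834  0.006     ]]
```

View pics/w.png

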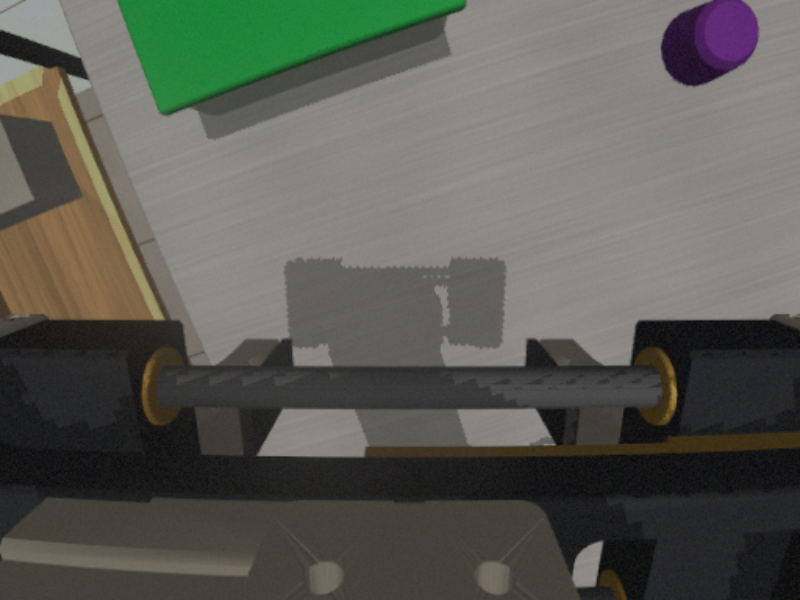

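The wrist view shows only the counter, the green box and the purple look-alike at (712,40). Scene and side rays agree on the free dot at (0.437,-0.245). The lug midpoints put the pot at about (0.450,0.029) with its lugs turned by about -14°. I'll move towards the -y lug so the pot can be pulled.

{"op": "arm_command", "data": {"travel": [[0.49,-0.786,0.08],[0.49,-0.786,0.08],[0.49,-0.786,0.08],[0.49,-0.786,0.08],[0.49,-0.786,0.08],[0.49,-0.786,0.08],[0.49,-0.786,0.08],[0.49,-0.786,0.08],[0.49,-0.786,0.08],[0.49,-0.786,0.08]], "delta_rot": [[0,0,-0.96],[0,0,-0.96],[0,0,-0.96],[0,0,-0.96],[0,0,-0.96],[0,0,-0.96],[0,0,-0.96],[0,0,-0.96],[0,0,-0.96],[0,0,-0.96]], "grip": 1}}

```text
time_s: 1.4
tcp_pos: [0.4494, 0.2503, 0.2502]
eef_rot: [180.0, -0.0, -104.0]
contact_force: [-0.1, -0.4, -0.0]
gripper_width: 0.0873
gripper_force: 0.0
```

```bash
python3 - <<'E'
from h import *
w=cap("wrist");save('w2.png',cv2.resize(w[0],(800,600)))
import pickle;pickle.dump(w,open('w2.pkl','wb'))
print(-w[3].T@w[4],proj(w,[[0.474,.127,.067],[.4255,-.068,.067],[.45,.029,.086]])/.64)
E
```

```text
[0.43521542 0.18569893 0.42471064] [[ 340.03364493  119.74980675]
 [ 334.86957652 -171.72023006]
 [ 331.90735553  -37.1400066 ]]
```

View pics/w2.png

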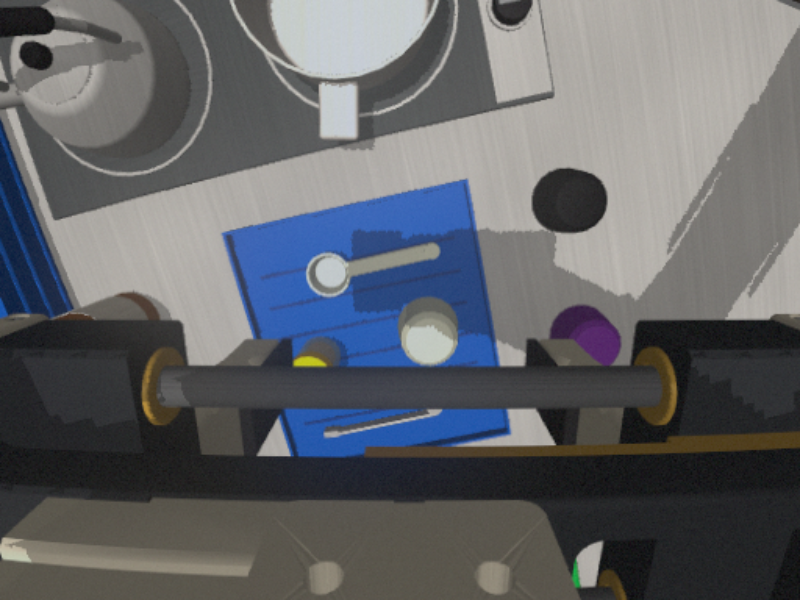

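The wrist view shows the pot's +y lug at (339,110), close to the predicted (340,120), so the position and yaw agree. The spoon bowl is at (330,273), its handle end at (435,250), the white cup at (429,337) and the jar lid at (310,362). Now I'll go to the -y lug.

{"op": "arm_command", "data": {"travel": [[-0.049,-0.636,0],[-0.049,-0.636,0],[-0.049,-0.636,0],[-0.049,-0.636,0],[-0.049,-0.636,0],[-0.049,-0.636,0],[-0.049,-0.636,-0.1],[-0.049,-0.636,-0.2],[-0.049,-0.636,-0.28],[-0.049,-0.636,-0.34],[-0.049,-0.636,-0.376],[-0.049,-0.636,-0.376],[-0.049,-0.636,-0.376]], "delta_rot": [[0,0,0],[0,0,0],[0,0,0],[0,0,0],[0,0,0],[0,0,0],[0,0,0],[0,0,0],[0,0,0],[0,0,0],[0,0,0],[0,0,0],[0,0,0]]}}

```text
time_s: 3.08
tcp_pos: [0.4257, -0.0669, 0.063]
eef_rot: [-180.0, 0.0, -103.9]
contact_force: [0.5, 0.3, 0.4]
gripper_width: 0.0877
gripper_force: 0.0
```

{"op": "arm_command", "data": {"travel": [[0,0,0],[0,0,0],[0,0,0],[0,0,0],[0,0,0]], "delta_rot": [[0,0,0],[0,0,0],[0,0,0],[0,0,0],[0,0,0]], "grip": 0.2, "newtons": 35}}

```text
time_s: 3.7
tcp_pos: [0.425, -0.0678, 0.0624]
eef_rot: [-180.0, 0.0, -104.0]
contact_force: [-0.2, -0.3, -0.4]
gripper_width: 0.0434
gripper_force: 0.0
```

```bash
python3 - <<'E'
from h import *
import pickle
w=pickle.load(open('w2.pkl','rb'))
f=lambda L:np.array(L,float)*.64
print('bowl',ray(w,f((328,273)),.021),'hend',ray(w,f((436,249)),.033),'cuptop',ray(w,f((429,338)),.048),'jar',ray(w,f((310,363)),.061))
s=r.get_state();print(s["tcp_pos"],s["gripper_width"],s["gripper_force"],s["contact_force"])
E
```

```text
bowl [[0.52605482 0.24502122 0.021     ]] hend [[0.42529483 0.24556279 0.033     ]] cuptop [[0.44963627 0.31895039 0.048     ]] jar [[0.55508361 0.31192665 0.061     ]]
[ 0.42499949 -0.06780902  0.06239223] 0.04337115513279073 0.0 [-0.21340555 -0.32595678 -0.4251612 ]
```

{"op": "arm_command", "data": {"travel": [[0,0,0],[0,0,0],[0,0,0],[0,0,0]], "delta_rot": [[0,0,0],[0,0,0],[0,0,0],[0,0,0]], "grip": 0.2, "newtons": 35}}

```text
time_s: 4.2
tcp_pos: [0.425, -0.0678, 0.0624]
eef_rot: [180.0, -0.0, -104.0]
contact_force: [0.0, 1.0, 0.3]
gripper_width: 0.0177
gripper_force: 0.0
```

```bash
python3 - <<'E'
from h import *
# pot inner-floor/rim centre via bright lug blobs: re-measure lugs in both views
a=cap("scene");b=cap("side")
import pickle;pickle.dump((a,b),open('c1.pkl','wb'))
for n,c,l,rr in(('a',a,(502,317),None),('b',b,(338,268),(369,323))):
  for p in (l,rr):
    if p is None: continue
    x,y=(np.array(p)*.64).astype(int)
    hsv=cv2.cvtColor(c[0],cv2.COLOR_RGB2HSV);m=((hsv[...,2]>150)).astype(np.uint8)
    k,lab,st,ce=cv2.connectedComponentsWithStats(m[y-14:y+15,x-14:x+15])
    i=lab[14,14];print(n,st[i],ce[i]+[x-14,y-14],ray(c,ce[i]+[x-14,y-14],.067))
E
```

```text
a [  4   8  19  13 139] [319.82014388 201.82014388] [[0.47575246 0.12295814 0.067     ]]
b [  0   0  22  20 285] [211.71929825 165.21754386] [[0.47877967 0.16595058 0.067     ]]
b [14 14  1  1  1] [236. 206.] [[ 0.42522864 -0.06475874  0.067     ]]
```

The fingers reached 17.7 mm without touching anything, so they missed the lug. I'll take a look.

```bash
python3 - <<'E'
from h import *
import pickle
a,b=pickle.load(open('c1.pkl','rb'));w=cap("wrist")
A=cv2.resize(a[0][120:260,200:400],None,fx=2,fy=2,interpolation=cv2.INTER_CUBIC);B=cv2.resize(b[0][120:260,160:360],None,fx=2,fy=2,interpolation=cv2.INTER_CUBIC)
W=cv2.resize(w[0],(400,300))
o=np.zeros((580,800,3),np.uint8);o[:280,:400]=A;o[:280,400:]=B;o[280:,:400]=W
save('m.png',o)
E
```

```text
(no output)
```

View pics/m.png

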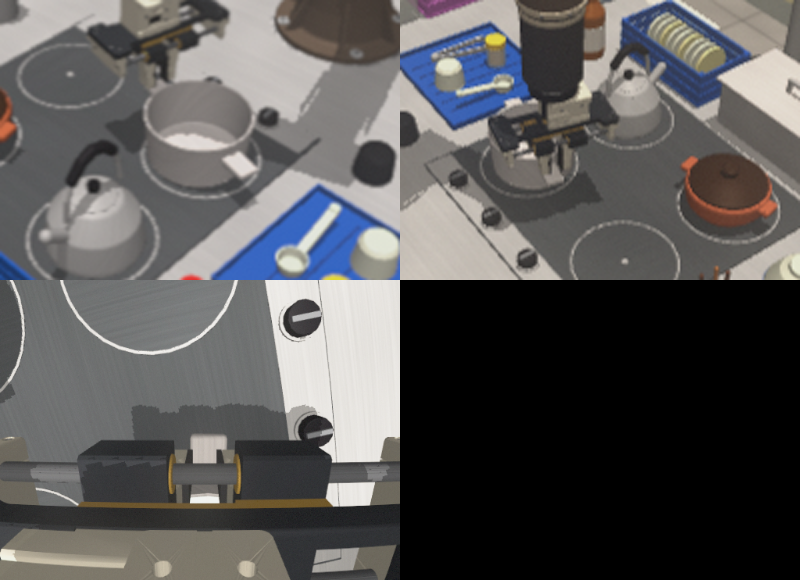

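```bash
python3 - <<'E'
from h import *
s=r.get_state();print(s["tcp_pos"],s["eef_rot"],s["gripper_width"],s["gripper_force"],s["contact_force"])
w=cap("wrist");p=np.array(s["tcp_pos"])
R=Ro.from_euler('xyz',s["eef_rot"],degrees=True).as_matrix()
for d in ([0,.0088,.019],[0,-.0088,.019],[.0095,.0088,.019],[.0095,-.0088,.019],[.016,.015,-.005],[.016,-.015,-.005]):
    print(d,proj(w,[p+R@np.array(d)])[0]/512*400)
save('m2.png',cv2.resize(w[0][190:300,170:370],(800,440),interpolation=cv2.INTER_CUBIC))
print('scale: full px = 170+u/4, 190+v/4')
E
```

```text
[ 0.42500651 -0.06773141  0.06235489] [ 1.79997840e+02  2.69107574e-04 -1.04034565e+02] 0.01753138743739344 0.0 [ 0.05112444 -0.4087588   0.39966931]
[0, 0.0088, 0.019] [216.00525453 166.76811992]
[0, -0.0088, 0.019] [196.62292395 166.7619545 ]
[0.0095, 0.0088, 0.019] [216.1485865 156.7232009]
[0.0095, -0.0088, 0.019] [196.5353232  156.71608235]
[0.016, 0.015, -0.005] [225.68549049 157.35688739]
[0.016, -0.015, -0.005] [187.56292751 157.34342575]
scale: full px = 170+u/4, 190+v/4
```

View pics/m2.png

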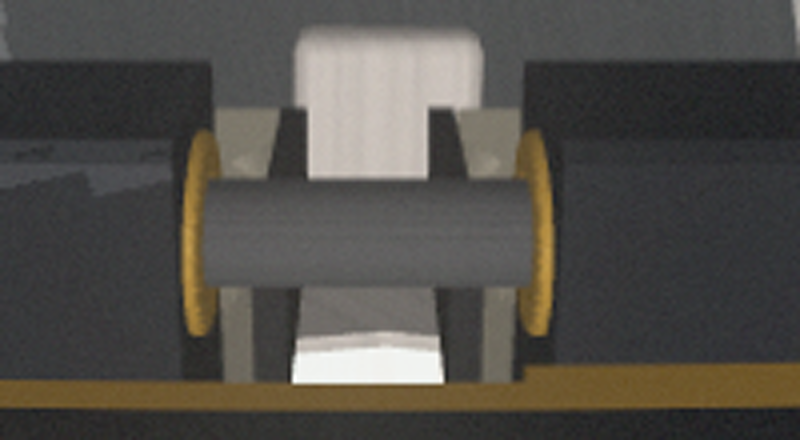

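```bash
python3 - <<'E'
from h import *
import pickle
a,b=pickle.load(open('c1.pkl','rb'))
print(r.tips_ahead)
p=np.array([.425,-.0677,.0])
for z in (.043,.062,.08): print(z,proj(a,[p+[0,0,z]]),proj(b,[p+[0,0,z]]))
A=cv2.resize(a[0][130:190,250:315],(520,480),interpolation=cv2.INTER_CUBIC)[:,:400];B=cv2.resize(b[0][170:230,210:260],(400,480),interpolation=cv2.INTER_CUBIC)
save('m3.png',np.hstack([A,B]))
E
```

```text
0.019
0.043 [[278.14930408 169.20822353]] [[236.53371595 211.75932843]]
0.062 [[278.32631142 164.25376053]] [[236.47294441 207.62310406]]
0.08 [[278.4969121  159.46294255]] [[236.41438068 203.63784742]]
```

View pics/m3.png

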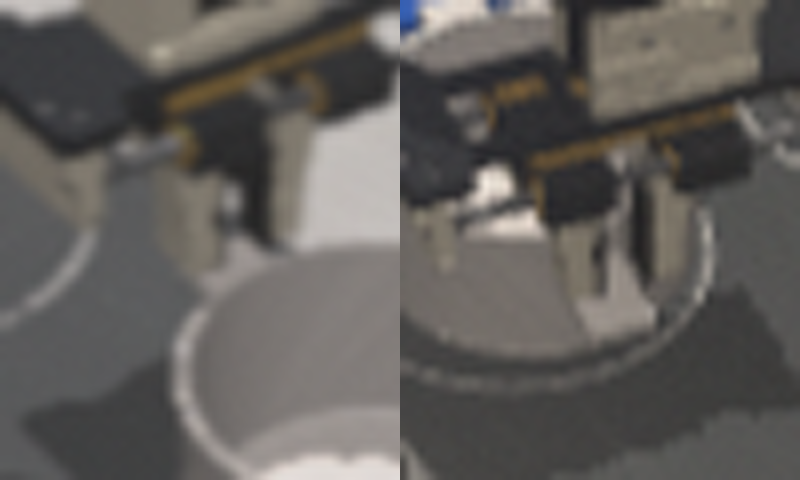

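The fingertips stand at about z=0.068 in both views, right at the top of the lug and about 25 mm higher than the stated tool frame implies. The lug itself is where I measured it. I'll open part way and go down 20 mm, watching the force, then close.

{"op": "arm_command", "data": {"travel": [[0,0,0.02],[0,0,0.02],[0,0,0.02],[0,0,0.02],[0,0,0],[0,0,-0.02],[0,0,-0.03],[0,0,-0.04],[0,0,-0.04]], "delta_rot": [[0,0,0],[0,0,0],[0,0,0],[0,0,0],[0,0,0],[0,0,0],[0,0,0],[0,0,0],[0,0,0]], "grip": 0.7}}

```text
time_s: 5.52
tcp_pos: [0.4248, -0.0678, 0.0419]
eef_rot: [180.0, -0.0, -104.0]
contact_force: [-0.2, 0.2, -0.0]
gripper_width: 0.0611
gripper_force: 0.0
```

{"op": "arm_command", "data": {"travel": [[0,0,0],[0,0,0],[0,0,0],[0,0,0],[0,0,0],[0,0,0]], "delta_rot": [[0,0,0],[0,0,0],[0,0,0],[0,0,0],[0,0,0],[0,0,0]], "grip": 0.2, "newtons": 35}}

```text
time_s: 6.28
tcp_pos: [0.4244, -0.0679, 0.0423]
eef_rot: [179.9, -0.0, -104.0]
contact_force: [-3.5, 1.2, 5.7]
gripper_width: 0.0293
gripper_force: 35.0
```

The grip is firm at 29.3 mm. Now the flat slide by (-13, -274) mm.

{"op": "arm_command", "data": {"travel": [[-0.001,-0.02,0],[-0.003,-0.06,0],[-0.005,-0.11,0],[-0.008,-0.16,0],[-0.01,-0.21,0],[-0.012,-0.26,0],[-0.015,-0.31,0],[-0.017,-0.36,0],[-0.019,-0.41,0],[-0.022,-0.46,0],[-0.024,-0.5,0],[-0.025,-0.53,0],[-0.026,-0.548,0],[-0.026,-0.548,0],[-0.026,-0.548,0]], "delta_rot": [[0,0,0],[0,0,0],[0,0,0],[0,0,0],[0,0,0],[0,0,0],[0,0,0],[0,0,0],[0,0,0],[0,0,0],[0,0,0],[0,0,0],[0,0,0],[0,0,0],[0,0,0]]}}

```text
time_s: 8.15
tcp_pos: [0.4122, -0.3425, 0.0424]
eef_rot: [-180.0, -0.1, -104.0]
contact_force: [0.1, -4.7, -1.1]
gripper_width: 0.0296
gripper_force: 35.0
```

```bash
python3 - <<'E'
from h import *
a=cap("scene");b=cap("side")
A=cv2.resize(a[0][80:230,140:340],(400,300),interpolation=cv2.INTER_CUBIC);B=cv2.resize(b[0][165:315,180:380],(400,300),interpolation=cv2.INTER_CUBIC)
for c,o,sx in((A,(140,80),a),(B,(180,165),b)):
    # expected rim circle overlay (red) and ring (green) at the free centre
    for rad,z,col in((.077,.086,(255,0,0)),(.084,.006,(0,255,0))):
        t=np.linspace(0,2*np.pi,60);P=np.c_[.4372+rad*np.cos(t),-.2452+rad*np.sin(t),0*t+z]
        q=((proj(sx,P)-o)*2).astype(int)
        for u in q: cv2.circle(c,tuple(map(int,u)),1,col,-1)
save('m4.png',np.hstack([A,B]))
E
```

```text
(no output)
```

View pics/m4.png

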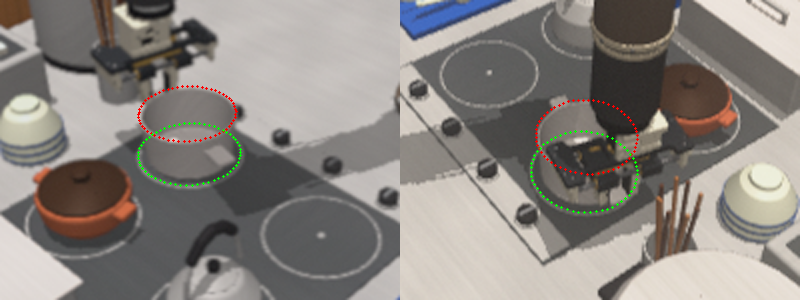

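The pot's rim and base line up with the target circles to within 2–3 mm. I'll let go and rise straight up.

{"op": "arm_command", "data": {"travel": [[0,0,0],[0,0,0],[0,0,0],[0,0,0],[0,0,0.04],[0,0,0.12],[0,0,0.22],[0,0,0.32],[0,0,0.42],[0,0,0.42]], "delta_rot": [[0,0,0],[0,0,0],[0,0,0],[0,0,0],[0,0,0],[0,0,0],[0,0,0],[0,0,0],[0,0,0],[0,0,0]], "grip": 0.6}}

```text
time_s: 9.5
tcp_pos: [0.4139, -0.3428, 0.2569]
eef_rot: [-179.5, -0.1, -104.0]
contact_force: [0.3, -0.3, -1.2]
gripper_width: 0.0529
gripper_force: 0.0
```

{"op": "arm_command", "data": {"travel": [[0.2,1,0],[0.2,1,0],[0.2,1,0],[0.2,1,0],[0.2,1,0],[0.2,1,0],[0.2,1,0],[0.2,1,0],[0.2,1,0]], "delta_rot": [[0,0,0.155],[0,0,0.155],[0,0,0.155],[0,0,0.155],[0,0,0.155],[0,0,0.155],[0,0,0.155],[0,0,0.155],[0,0,0.155]], "grip": 1}}

```text
time_s: 10.62
tcp_pos: [0.512, 0.1615, 0.251]
eef_rot: [179.9, -0.0, -89.9]
contact_force: [-0.4, -1.2, 0.4]
gripper_width: 0.0874
gripper_force: 0.0
```

{"op": "arm_command", "data": {"travel": [[-0.06,0.645,0],[-0.06,0.645,0],[-0.06,0.645,0],[-0.06,0.645,0],[-0.06,0.645,0],[-0.06,0.645,0],[-0.06,0.645,0],[-0.06,0.645,0]], "delta_rot": [[0,0,0],[0,0,0],[0,0,0],[0,0,0],[0,0,0],[0,0,0],[0,0,0],[0,0,0]]}}

```text
time_s: 11.62
tcp_pos: [0.4824, 0.4793, 0.2525]
eef_rot: [180.0, -0.0, -90.1]
contact_force: [-0.3, 0.0, 0.2]
gripper_width: 0.0875
gripper_force: 0.0
```

```bash
python3 - <<'E'
from h import *
import pickle
a=cap("scene");b=cap("side");w=cap("wrist");pickle.dump((a,b,w),open('c2.pkl','wb'))
f=lambda L:np.array(L,float)*.64
# pot centre from pot lugs: bright blobs near projections of expected lugs
u=np.array([.2425,.970])
for n,c in(('a',a),('b',b)):
  for sg in(1,-1):
    P=np.r_[np.array([.437,-.245])+sg*u*.105,.067]
    x,y=proj(c,[P])[0].astype(int);v=c[0].max(2);sub=v[y-10:y+11,x-10:x+11]
    m=(sub>max(150,np.percentile(sub,75))).astype(np.uint8)
    k,lab,st,ce=cv2.connectedComponentsWithStats(m)
    i=1+np.argmax(st[1:,4]);print(n,sg,st[i],ray(c,ce[i]+[x-10,y-10],.067)[0],'exp',P)
print('chop',ray(a,f((311,200)),.0)[0],ray(b,f((486,458)),.1)[0])
W=cv2.resize(w[0],(800,600));save('w3.png',W)
print(r.get_state()["tcp_pos"])
E
```

```text
a 1 [ 1  5 15  9 87] [ 0.46274808 -0.15120195  0.067     ] exp [ 0.4624625 -0.14315    0.067    ]
a -1 [ 2  0 19 13 97] [ 0.39081166 -0.37636811  0.067     ] exp [ 0.4115375 -0.34685    0.067    ]
b 1 [ 5  9 11 10 54] [ 0.45771258 -0.14803321  0.067     ] exp [ 0.4624625 -0.14315    0.067    ]
b -1 [  3   3  14  13 102] [ 0.41265806 -0.33909509  0.067     ] exp [ 0.4115375 -0.34685    0.067    ]
chop [ 0.40067431 -0.47159966  0.        ] [ 0.37255703 -0.48385331  0.1       ]
[0.48250451 0.47947228 0.25306525]
```

View pics/w3.png

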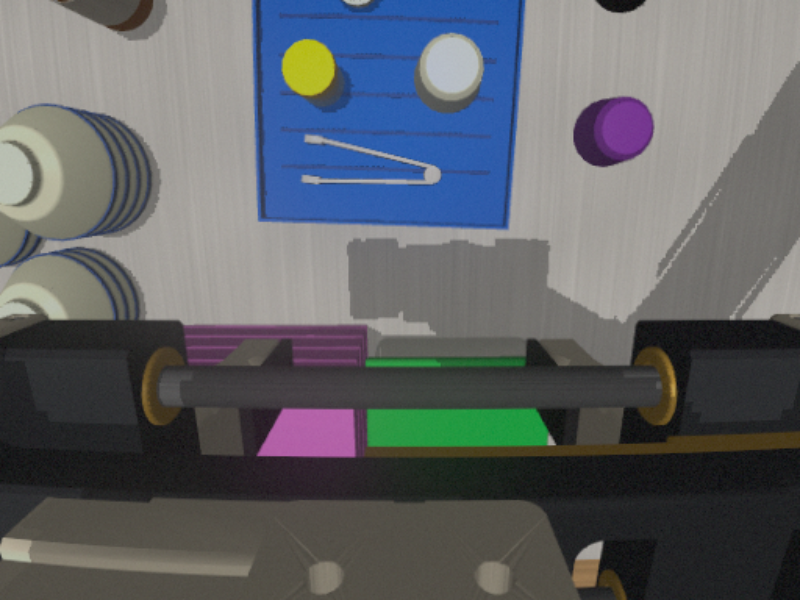

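The view shows the tongs with their bow at (432,174) and tips at (311,139) and (308,180). Three things have the cup's shape: the white cup on the tray at (450,66), a purple one at (625,130) and a black one at (620,0). The white one on the tray is the one meant. The jar's yellow lid is at (308,67). The pot measures (0.435,-0.244), which is inside the ring. Now exact positions by masks.

```bash
python3 - <<'E'
from h import *
import pickle
a,b,w=pickle.load(open('c2.pkl','rb'));w2=pickle.load(open('w2.pkl','rb'))
hsv=cv2.cvtColor(w[0],cv2.COLOR_RGB2HSV)
m=((hsv[...,1]<90)&(hsv[...,2]>110)).astype(np.uint8)
s=np.zeros_like(m);s[82:124,188:290]=1
y,x=np.nonzero(m*s);P=ray(w,np.c_[x,y],.012)[:,:2]
c,(wd,ht),an=cv2.minAreaRect((P*1000).astype(np.float32));print('tongs box',c,wd,ht,an,len(P))
bow=P[np.argmin(P[:,0])];print('bow',bow,'ends',P[P[:,0]>P[:,0].max()-.006])
tips=P[P[:,0]>P[:,0].max()-.012];ym=(tips[:,1].max()+tips[:,1].min())/2
B=P[P[:,0]<P[:,0].min()+.01];bm=(B[:,1].max()+B[:,1].min())/2
L=np.array([(P[:,0].max()-.006),ym])-[P[:,0].min()+.005,bm];print('axis deg',np.degrees(np.arctan2(L[1],L[0])),'mid',[(P[:,0].max()+P[:,0].min())/2,(ym+bm)/2],'span',np.ptp(P[:,0]))
# cup top: bright low-sat
m=((hsv[...,1]<45)&(hsv[...,2]>165)).astype(np.uint8);s[:]=0;s[15:75,262:315]=1;m*=s
cs,_=cv2.findContours(m,0,1);q=max(cs,key=cv2.contourArea);(e,ax,_)=cv2.fitEllipse(q);print('cup top ell',e,ax)
R_=ray(w,q.reshape(-1,2),.048)[:,:2];print('cup',ray(w,e,.048)[0],np.ptp(R_,axis=0))
# spoon in w2
hsv=cv2.cvtColor(w2[0],cv2.COLOR_RGB2HSV);m=((hsv[...,1]<110)&(hsv[...,2]>90)).astype(np.uint8);s[:]=0;s[150:192,190:285]=1
y,x=np.nonzero(m*s);P=ray(w2,np.c_[x,y],.0225)[:,:2];print(len(P),'spoon x',P[:,0].min(),P[:,0].max())
for x0 in(.44,.46,.475,.49):
    Q=P[abs(P[:,0]-x0)<.004];print(x0,Q[:,1].min(),Q[:,1].max())
Q=P[P[:,0]>.51];print('bowl y',Q[:,1].min(),Q[:,1].max())
E
```

```text
tongs box (517.478515625, 397.34454345703125) 42.18354034423828 123.18018341064453 82.5926742553711 640
bow [0.45675042 0.4079618 ] ends [[0.57595966 0.36944409]
 [0.57602288 0.37077449]
 [0.57608634 0.37210637]
 [0.57615005 0.37343974]
 [0.576214   0.37477461]
 [0.57481816 0.37479355]
 [0.5805185  0.40451011]
 [0.57910062 0.40452626]
 [0.57768321 0.40454222]
 [0.57626627 0.40455799]
 [0.57484979 0.40457356]
 [0.58059017 0.40588267]
 [0.57917129 0.40589867]
 [0.57775288 0.40591448]
 [0.57633493 0.4059301 ]
 [0.57491745 0.40594554]
 [0.58066211 0.40725698]
 [0.57924222 0.40727283]
 [0.5778228  0.40728849]
 [0.57640385 0.40730397]
 [0.57498536 0.40731926]
 [0.58073432 0.40863305]
 [0.57931341 0.40864876]
 [0.57789298 0.40866427]
 [0.57647302 0.40867961]
 [0.57505351 0.40869475]
 [0.58080678 0.41001091]
 [0.57938486 0.41002646]
 [0.57796342 0.41004183]
 [0.57654244 0.41005702]
 [0.57512192 0.41007202]]
axis deg -6.764221511135815 mid [np.float64(0.5187786046116631), np.float64(0.3971811826816004)] span 0.12405635930283487
cup top ell (288.3462219238281, 40.73859405517578) (34.501121520996094, 36.74253845214844)
cup [0.4509995  0.32033706 0.048     ] [0.04423019 0.04296165]
1328 spoon x 0.42223599101252907 0.5469526763241841
0.44 0.23882790552122501 0.2915574855806505
0.46 0.238198127236331 0.2537444889843013
0.475 0.2378815256869371 0.2534525252601356
0.49 0.23824850235487288 0.25317684851401157
bowl y 0.225202714348303 0.2667764338022382
```

The measured tongs box is 42×123 mm, matching the given size. Grasp points:

| Item | Position | Angle |
|---|---|---|
| Tongs | (0.5175,0.397) | -7.4° |
| Spoon handle middle | (0.483,0.246) | 0° |
| Cup | (0.451,0.320) | – |

I'll grip the tongs 22 mm towards the bow to stay clear of the jar.

{"op": "arm_command", "data": {"travel": [[0.026,-0.161,0],[0.026,-0.161,0],[0.026,-0.161,0],[0.026,-0.161,0],[0.026,-0.161,-0.05],[0.026,-0.161,-0.1],[0.026,-0.161,-0.15],[0.026,-0.161,-0.2],[0.026,-0.161,-0.25],[0.026,-0.161,-0.3],[0.026,-0.161,-0.38],[0.026,-0.161,-0.44],[0.026,-0.161,-0.47],[0.026,-0.161,-0.48],[0.026,-0.161,-0.488],[0.026,-0.161,-0.488],[0.026,-0.161,-0.488]], "delta_rot": [[0,0,0.918],[0,0,0.918],[0,0,0.918],[0,0,0.918],[0,0,0.918],[0,0,0.918],[0,0,0.918],[0,0,0.918],[0,0,0.918],[0,0,0.918],[0,0,0.918],[0,0,0.918],[0,0,0.918],[0,0,0.918],[0,0,0.918],[0,0,0.918],[0,0,0.918]], "grip": 0.5}}

```text
time_s: 13.9
tcp_pos: [0.4953, 0.4007, 0.0092]
eef_rot: [-179.9, -0.0, -7.5]
contact_force: [-0.2, 0.6, -0.1]
gripper_width: 0.0438
gripper_force: 0.0
```

{"op": "arm_command", "data": {"travel": [[0,0,-0.006],[0,0,-0.01],[0,0,-0.01]], "delta_rot": [[0,0,0],[0,0,0],[0,0,0]]}}

```text
time_s: 14.28
tcp_pos: [0.4949, 0.4001, 0.0031]
eef_rot: [180.0, 0.0, -7.5]
contact_force: [0.5, 0.1, -0.4]
gripper_width: 0.044
gripper_force: 0.0
```

{"op": "arm_command", "data": {"travel": [[0,0,0],[0,0,0],[0,0,0],[0,0,0],[0,0,0]], "delta_rot": [[0,0,0],[0,0,0],[0,0,0],[0,0,0],[0,0,0]], "grip": 0.1, "newtons": 25}}

```text
time_s: 14.9
tcp_pos: [0.495, 0.4002, 0.0034]
eef_rot: [180.0, 0.0, -7.5]
contact_force: [0.0, 0.4, 0.1]
gripper_width: 0.0091
gripper_force: 0.0
```

The fingers missed again, so the tips stand higher than I assumed (more than 12 mm above the reported TCP). I'll reopen and go down in small steps, watching the force.

{"op": "arm_command", "data": {"travel": [[0,0,0.01],[0,0,0.01],[0,0,0.01],[0,0,0.01],[0,0,0],[0,0,-0.01],[0,0,-0.016],[0,0,-0.016]], "delta_rot": [[0,0,0],[0,0,0],[0,0,0],[0,0,0],[0,0,0],[0,0,0],[0,0,0],[0,0,0]], "grip": 0.5}}

```text
time_s: 15.9
tcp_pos: [0.4949, 0.4, -0.0051]
eef_rot: [180.0, 0.0, -7.5]
contact_force: [0.7, 0.4, -0.0]
gripper_width: 0.0435
gripper_force: 0.0
```

{"op": "arm_command", "data": {"travel": [[0,0,-0.004],[0,0,-0.004]], "delta_rot": [[0,0,0],[0,0,0]]}}

```text
time_s: 16.15
tcp_pos: [0.495, 0.4002, -0.0067]
eef_rot: [180.0, 0.0, -7.5]
contact_force: [0.8, -0.3, -0.2]
gripper_width: 0.0441
gripper_force: 0.0
```

{"op": "arm_command", "data": {"travel": [[0,0,-0.004],[0,0,-0.004]], "delta_rot": [[0,0,0],[0,0,0]]}}

```text
time_s: 16.4
tcp_pos: [0.4949, 0.4002, -0.0088]
eef_rot: [180.0, 0.0, -7.5]
contact_force: [0.4, -0.6, 0.8]
gripper_width: 0.0441
gripper_force: 0.0
```

{"op": "arm_command", "data": {"travel": [[0,0,-0.004],[0,0,-0.008],[0,0,-0.008]], "delta_rot": [[0,0,0],[0,0,0],[0,0,0]]}}

```text
time_s: 16.77
tcp_pos: [0.495, 0.4002, -0.0127]
eef_rot: [180.0, 0.0, -7.5]
contact_force: [0.1, -0.6, 0.3]
gripper_width: 0.044
gripper_force: 0.0
```

{"op": "arm_command", "data": {"travel": [[0,0,0],[0,0,0],[0,0,0],[0,0,0],[0,0,0]], "delta_rot": [[0,0,0],[0,0,0],[0,0,0],[0,0,0],[0,0,0]], "grip": 0.1, "newtons": 25}}

```text
time_s: 17.4
tcp_pos: [0.495, 0.4003, -0.0127]
eef_rot: [180.0, 0.0, -7.5]
contact_force: [0.2, -0.4, -0.3]
gripper_width: 0.0251
gripper_force: 24.8
```

The tongs are gripped at 25.1 mm, as expected at that spot. That puts the real fingertips about 20 mm above the reported TCP. I'll lift, turn and carry them over the pot.

{"op": "arm_command", "data": {"travel": [[0,0,0.06],[0,0,0.16],[0,0,0.28],[0,0,0.4],[0,0,0.5],[-0.05,-0.1,0.5],[-0.1,-0.2,0.5],[-0.1,-0.3,0.5],[-0.1,-0.4,0.5],[-0.1,-0.5,0.5],[-0.1,-0.6,0.5],[-0.1,-0.7,0.5],[-0.1,-0.8,0.5],[-0.1,-0.8,0.5]], "delta_rot": [[0,0,0],[0,0,0],[0,0,0],[0,0,0],[0,0,0],[0,0,-0.1],[0,0,-0.2],[0,0,-0.3],[0,0,-0.4],[0,0,-0.5],[0,0,-0.6],[0,0,-0.7],[0,0,-0.8],[0,0,-0.918]]}}

```text
time_s: 19.15
tcp_pos: [0.4443, -0.0025, 0.2375]
eef_rot: [-180.0, 0.0, -90.6]
contact_force: [0.6, 0.6, -0.4]
gripper_width: 0.025
gripper_force: 24.8
```

{"op": "arm_command", "data": {"travel": [[-0.007,-0.1,0],[-0.007,-0.2,0],[-0.007,-0.3,0],[-0.007,-0.4,0],[-0.007,-0.439,0],[-0.007,-0.439,-0.08],[-0.007,-0.439,-0.18],[-0.007,-0.439,-0.26],[-0.007,-0.439,-0.32],[-0.007,-0.439,-0.36],[-0.007,-0.439,-0.38],[-0.007,-0.439,-0.38]], "delta_rot": [[0,0,0],[0,0,0],[0,0,0],[0,0,0],[0,0,0],[0,0,0],[0,0,0],[0,0,0],[0,0,0],[0,0,0],[0,0,0],[0,0,0]]}}

```text
time_s: 20.65
tcp_pos: [0.4412, -0.2192, 0.0471]
eef_rot: [179.9, 0.0, -90.1]
contact_force: [0.4, -0.8, -0.9]
gripper_width: 0.0252
gripper_force: 24.8
```

```bash
python3 - <<'E'
from h import *
s=r.get_state();print(s["tcp_pos"],s["eef_rot"],s["gripper_width"],s["gripper_force"],s["contact_force"])
a=cap("scene");b=cap("side");w=cap("wrist")
A=cv2.resize(a[0][60:210,150:350],(400,300),interpolation=cv2.INTER_CUBIC);B=cv2.resize(b[0][145:295,180:380],(400,300),interpolation=cv2.INTER_CUBIC);W=cv2.resize(w[0],(400,300))
o=np.zeros((600,800,3),np.uint8);o[:300,:400]=A;o[:300,400:]=B;o[300:,:400]=W
save('m5.png',o)
E
```

```text
[ 0.4412463  -0.2192389   0.04713358] [ 1.79944069e+02  1.58878672e-03 -9.00848883e+01] 0.025166927567566784 24.847599710337818 [ 0.42368321 -0.84684692 -0.94018581]
```

View pics/m5.png

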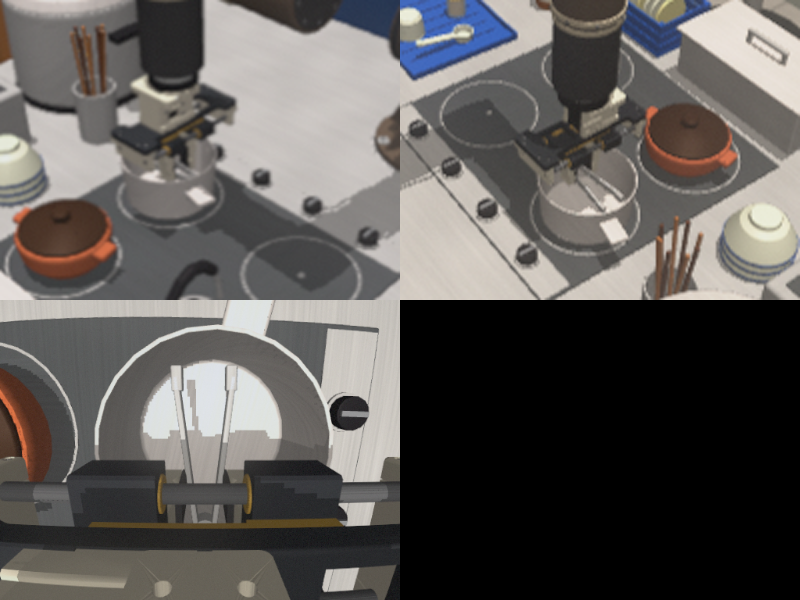

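The tongs hang inside the pot, clear of the rim, with tips at (177,370) and (232,370) in the wrist pane. The body is still above the rim. That was my last picture, so I go on by numbers: lower a little further while watching the force, then release.

{"op": "arm_command", "data": {"travel": [[0,0,-0.015],[0,0,-0.03],[0,0,-0.04],[0,0,-0.04]], "delta_rot": [[0,0,0],[0,0,0],[0,0,0],[0,0,0]]}}

```text
time_s: 21.3
tcp_pos: [0.4411, -0.2192, 0.0268]
eef_rot: [179.9, 0.0, -90.1]
contact_force: [-0.6, 0.6, 0.1]
gripper_width: 0.0247
gripper_force: 24.8
```

{"op": "arm_command", "data": {"travel": [[0,0,-0.008],[0,0,-0.012],[0,0,-0.012]], "delta_rot": [[0,0,0],[0,0,0],[0,0,0]]}}

```text
time_s: 21.68
tcp_pos: [0.4414, -0.2192, 0.0212]
eef_rot: [180.0, 0.0, -90.1]
contact_force: [0.6, 0.9, -0.8]
gripper_width: 0.0256
gripper_force: 24.8
```

{"op": "arm_command", "data": {"travel": [[0,0,-0.005],[0,0,-0.01],[0,0,-0.01]], "delta_rot": [[0,0,0],[0,0,0],[0,0,0]]}}

```text
time_s: 22.05
tcp_pos: [0.4413, -0.2192, 0.0161]
eef_rot: [180.0, 0.0, -90.1]
contact_force: [0.1, -0.1, -1.5]
gripper_width: 0.0255
gripper_force: 24.8
```

{"op": "arm_command", "data": {"travel": [[0,0,-0.005],[0,0,-0.01],[0,0,-0.01]], "delta_rot": [[0,0,0],[0,0,0],[0,0,0]]}}

```text
time_s: 22.42
tcp_pos: [0.4413, -0.2192, 0.0111]
eef_rot: [180.0, 0.0, -90.1]
contact_force: [0.9, -0.3, -0.4]
gripper_width: 0.0251
gripper_force: 24.8
```

{"op": "arm_command", "data": {"travel": [[0,0,0],[0,0,0],[0,0,0],[0,0,0.04],[0,0,0.12],[0,0,0.24],[0,0,0.36],[0,0,0.478],[0,0,0.478],[0,0,0.478]], "delta_rot": [[0,0,0],[0,0,0],[0,0,0],[0,0,0],[0,0,0],[0,0,0],[0,0,0],[0,0,0],[0,0,0],[0,0,0]], "grip": 0.45}}

```text
time_s: 23.68
tcp_pos: [0.4412, -0.219, 0.2502]
eef_rot: [-180.0, 0.0, -90.1]
contact_force: [0.2, 0.4, -0.9]
gripper_width: 0.0393
gripper_force: 0.0
```

```bash
python3 - <<'E'
from h import *
s=r.get_state();print(s["tcp_pos"],s["gripper_width"])
# pot inside in wrist/scene/side: dump stats + check tray empty of tongs, spoon place unchanged
w=cap("wrist");b=cap("side");a=cap("scene")
import pickle;pickle.dump((a,b,w),open('c3.pkl','wb'))
hsv=cv2.cvtColor(w[0],cv2.COLOR_RGB2HSV)
print('tray place of tongs, scene px', [a[0][int(v),int(u)].tolist() for u,v in proj(a,[[.4957,.40,.012],[.54,.381,.012],[.54,.407,.012]])])
# pot lugs in wrist: white lug outward
g=cv2.cvtColor(w[0],7)
# floor = very bright; dark lines in it = tongs + shadows. coarse print
sub=cv2.resize(g[0:200,100:460],(60,33),interpolation=cv2.INTER_AREA)
for row in sub: print(''.join(" .:-=+*#%@"[min(9,int(v)//26)] for v in row))
print(proj(w,[[.436,-.2445,.01],[.442,-.2415,.012],[.442,-.3035,.012],[.442,-.2195,.012]]))
E
```

```text
[ 0.44116931 -0.21900087  0.25022571] 0.03929956180080035
tray place of tongs, scene px [[53, 97, 186], [53, 100, 190], [49, 95, 182]]
*****++++++---*###%###%%########*+++*###%%#######%###%######
#+++++++++---=####%###%##########################%###%######
##*+++++=----*####%##############################%##########
###*=------=*####################################%##########
#####+====+*################################################
########################################%###################
###############################%###%####%###################
############################%%#%#%#%####%%##################
############################%#%##%#%####%%#%################
############################%%%%%%%%####%%################%#
#%##%#######################%%%%%#%%####%%################%%
++===============+++++++++++*%%%%*****################%##%%%
-===========================+%%%#=======+**+++*#######%##%%%
++++==--=-----=-==========++#%%%*=======#%%%%%########%#%%%%
---==++=----------=====+**+++**%+=======#%%%%%########%%%%%%
=---===+=---------===+*=---=====+*======#%%%%%####
[... 464 characters left out ...]
%%#%%%%%%*==+*%#++##%%%%%%%%##%#%#
::::::::-::-+---=+-=%%%%%#%%#%%%%%%*==**%%%%%#%%%%%%%%##%#%%
::::::::-::-=---=+-=##%%%####%%%%##+==+***%%##%%%%%%%%##%#%%
::::::::-::==----+--+**##****#*****=-==+++#%#%%%%%%%%%##%%%%
::::::::-::=-----+--=*******+*****+=-=-+++#%#%%%%%%%%%##%%%%
:::::::--:-=-----==-=+****+******+=--=-+++%##%%%%%%%%####%%%
:::::::-::+-------=-==+***++****+=--=--+++%##%%%%%%%%#%#%%%#
::::::-::+=-------=====+**++***+=---=--++*%##%%%%%%%%#####%#
:::::---+----------=======+++====--=-:-++*###%%%%%%%########
::--=---------------===============-::-+-:=###%%#%%%########
[[266.31257061 146.82662467]
 [262.13744091 149.07266666]
 [262.10199626 104.30431688]
 [262.14894203 164.28818163]]
```

```bash
python3 - <<'E'
from h import *
import pickle
a,b,w=pickle.load(open('c3.pkl','rb'))
g=cv2.cvtColor(w[0],7).astype(int)
print('row138',g[138,195:350].tolist());print('col255',g[70:120,255].tolist())
print('rows150 tongs',g[150,225:315].tolist());print('row120',g[120,225:310].tolist())
t=np.linspace(0,2*np.pi,9)[:-1];print(proj(w,np.c_[.436+.0755*np.cos(t),-.2445+.0755*np.sin(t),0*t+.086]).round(1))
E
```

```text
row138 [101, 101, 100, 98, 99, 99, 100, 209, 228, 164, 106, 95, 96, 99, 98, 98, 99, 96, 100, 101, 98, 98, 98, 113, 133, 216, 228, 227, 228, 228, 229, 229, 228, 229, 227, 229, 229, 230, 229, 228, 228, 229, 228, 229, 228, 228, 228, 228, 229, 229, 229, 229, 230, 229, 228, 229, 218, 219, 205, 210, 216, 231, 229, 229, 230, 229, 229, 229, 229, 231, 231, 230, 230, 229, 229, 199, 219, 217, 190, 230, 230, 230, 228, 231, 229, 230, 230, 229, 230, 229, 229, 230, 229, 229, 231, 229, 229, 229, 230, 231, 230, 229, 229, 229, 229, 231, 229, 230, 230, 230, 228, 230, 230, 229, 229, 225, 206, 174, 113, 116, 118, 117, 115, 112, 114, 117, 115, 114, 113, 113, 110, 111, 122, 193, 229, 185, 108, 108, 106, 107, 107, 106, 176, 211, 210, 210, 211, 213, 194, 160, 192, 207, 143, 71, 51]
col255 [108, 110, 105, 108, 108, 109, 107, 109, 105, 109, 110, 106, 112, 153, 212, 228, 221, 159, 101, 101, 99, 103, 104, 102, 103, 104, 99, 108, 134, 210, 229, 229, 229, 231, 229, 230, 229, 229, 230, 229, 230, 229, 230, 230, 230, 229, 229, 229, 229, 231]
rows150 tongs [229, 229, 227, 228, 228, 229, 229, 229, 228, 227, 229, 227, 2
[... 242 characters left out ...]
, 229, 229, 230, 229, 230, 228, 229, 230, 227, 229, 230, 229, 229, 230, 228, 228, 228, 230, 230, 229, 230, 230, 230, 229, 226, 201, 175, 116, 115]
row120 [135, 148, 217, 228, 228, 229, 228, 228, 230, 229, 229, 229, 229, 229, 229, 228, 228, 229, 228, 229, 228, 228, 230, 204, 220, 215, 127, 177, 229, 229, 231, 229, 229, 231, 229, 230, 230, 229, 230, 230, 230, 229, 229, 230, 229, 231, 226, 164, 225, 214, 180, 205, 230, 229, 230, 228, 228, 230, 228, 229, 230, 230, 230, 229, 230, 228, 230, 230, 231, 231, 229, 230, 230, 230, 228, 229, 230, 229, 229, 223, 199, 175, 117, 113, 114]
[[203.4 153.4]
 [223.6 196.9]
 [267.1 214. ]
 [310.7 196.8]
 [331.1 153.3]
 [314.3 106.6]
 [267.5  86.2]
 [220.6 106.7]]
```

{"op": "arm_command", "data": {"travel": [[0.05,0.1,0],[0.083,0.2,0],[0.083,0.3,0],[0.083,0.4,0],[0.083,0.5,0],[0.083,0.6,0],[0.083,0.7,0],[0.083,0.8,0],[0.083,0.9,0],[0.083,0.93,0],[0.083,0.93,0]], "delta_rot": [[0,0,-0.1],[0,0,-0.2],[0,0,-0.3],[0,0,-0.4],[0,0,-0.5],[0,0,-0.6],[0,0,-0.7],[0,0,-0.8],[0,0,-0.9],[0,0,-1],[0,0,-1]], "grip": 0.4}}

```text
time_s: 25.2
tcp_pos: [0.4825, 0.2465, 0.2487]
eef_rot: [-179.9, -0.1, -180.0]
contact_force: [0.4, -0.3, 0.1]
gripper_width: 0.035
gripper_force: 0.0
```

The tongs lie flat where planned: the arms are at columns 253 and 271 against a predicted middle of 262. The rim fit puts the pot within 2 mm of (0.437,-0.244). Now down to the spoon handle.

{"op": "arm_command", "data": {"travel": [[0,0,-0.1],[0,0,-0.2],[0,0,-0.3],[0,0,-0.4],[0,0,-0.46],[0,0,-0.5],[0,0,-0.518],[0,0,-0.518],[0,0,-0.518]], "delta_rot": [[0,0,0],[0,0,0],[0,0,0],[0,0,0],[0,0,0],[0,0,0],[0,0,0],[0,0,0],[0,0,0]]}}

```text
time_s: 26.32
tcp_pos: [0.4835, 0.246, -0.0078]
eef_rot: [180.0, 0.1, 179.9]
contact_force: [-0.3, -0.4, 0.1]
gripper_width: 0.035
gripper_force: 0.0
```

{"op": "arm_command", "data": {"travel": [[0,0,0],[0,0,0],[0,0,0],[0,0,0],[0,0,0]], "delta_rot": [[0,0,0],[0,0,0],[0,0,0],[0,0,0],[0,0,0]], "grip": 0.05, "newtons": 18}}

```text
time_s: 26.95
tcp_pos: [0.4831, 0.2459, -0.0084]
eef_rot: [180.0, 0.0, 179.9]
contact_force: [-1.1, 0.1, 4.4]
gripper_width: 0.0136
gripper_force: 17.9
```

The spoon is gripped at 13.6 mm. I'll lift, turn by 90° and carry it.

{"op": "arm_command", "data": {"travel": [[0,0,0.05],[0,0,0.15],[0,0,0.25],[0,0,0.37],[0,0,0.49],[-0.03,-0.1,0.49],[-0.06,-0.2,0.49],[-0.08,-0.3,0.49],[-0.1,-0.4,0.49],[-0.12,-0.5,0.49],[-0.139,-0.6,0.49],[-0.139,-0.7,0.49],[-0.139,-0.8,0.49],[-0.139,-0.9,0.49],[-0.139,-0.95,0.49],[-0.139,-0.981,0.49],[-0.139,-0.981,0.49],[-0.139,-0.981,0.49]], "delta_rot": [[0,0,0],[0,0,0],[0,0,0],[0,0,0],[0,0,0],[0,0,0.1],[0,0,0.2],[0,0,0.3],[0,0,0.4],[0,0,0.5],[0,0,0.6],[0,0,0.7],[0,0,0.8],[0,0,0.9],[0,0,1],[0,0,1],[0,0,1],[0,0,1]]}}

```text
time_s: 29.2
tcp_pos: [0.4135, -0.2441, 0.2363]
eef_rot: [180.0, 0.0, -90.2]
contact_force: [-0.4, 0.7, 0.3]
gripper_width: 0.0136
gripper_force: 17.9
```

```bash
python3 - <<'E'
from h import *
s=r.get_state();print(s["tcp_pos"],s["eef_rot"],s["gripper_width"],s["gripper_force"])
w=cap("wrist");g=cv2.cvtColor(w[0],7)
sub=cv2.resize(g[20:230,130:400],(90,42),interpolation=cv2.INTER_AREA)
for row in sub: print(''.join(" .:-=+*#%@"[min(9,int(v)//26)] for v in row))
# expected handle end, pot rim far point
print(proj(w,[[.414,-.306,.25-.009+.031]]))
E
```

```text
[ 0.41346108 -0.24411364  0.23625725] [ 1.79993858e+02  1.59246362e-02 -9.01796299e+01] 0.013556812186228213 17.89649784564972
++=--=----++#####################################******#**################################
+=-------=+###############################################################################
--------=+################################################################################
------=+*#################################################################################
----=++###################################################################################
+++**#####################################################################################
##########################################################################################
##########################################################################################
##########################################################################################
##########################################################################################
###############################################################
[... 2178 characters left out ...]
==:::=++++++++++=################
:::-+------------*=-------=+##*****+=+=+*******+++=------+::::=+++++++++++################
::=+--------------*=--------=++++**+++++*******+=-------=-::::=+++=++=====################
:.................:::::::::::::::++**##+*******+=------::.............................:=*#
..........................:::::::-====++*******+=-----=..................................-
............................:::::--=--:=*******+-:---=-...................................
...............................::-----:-+******+-.-----:..................................
..............::::::::::::::::.:-----:.-+******+:.:----::.....:.:.........................
[[263.44368038 127.68400958]]
```

The spoon hangs in line with the plan. I'll lower it.

{"op": "arm_command", "data": {"travel": [[0,0,-0.08],[0,0,-0.18],[0,0,-0.26],[0,0,-0.33],[0,0,-0.38],[0,0,-0.41],[0,0,-0.425],[0,0,-0.44],[0,0,-0.44]], "delta_rot": [[0,0,0],[0,0,0],[0,0,0],[0,0,0],[0,0,0],[0,0,0],[0,0,0],[0,0,0],[0,0,0]]}}

```text
time_s: 30.38
tcp_pos: [0.4136, -0.2445, 0.0163]
eef_rot: [180.0, 0.0, -90.1]
contact_force: [0.2, -0.8, -0.3]
gripper_width: 0.0136
gripper_force: 17.9
```

{"op": "arm_command", "data": {"travel": [[0,0,-0.005],[0,0,-0.01],[0,0,-0.016],[0,0,-0.016]], "delta_rot": [[0,0,0],[0,0,0],[0,0,0],[0,0,0]]}}

```text
time_s: 30.88
tcp_pos: [0.4135, -0.245, 0.0085]
eef_rot: [180.0, -0.0, -90.1]
contact_force: [-1.2, -1.5, 3.4]
gripper_width: 0.0138
gripper_force: 18.0
```

A light contact of 3.4 N shows, so the bowl has met the tongs. I'll let go here and rise.

{"op": "arm_command", "data": {"travel": [[0,0,0],[0,0,0],[0,0,0],[0,0,0.03],[0,0,0.1],[0,0,0.2],[0,0,0.32],[0,0,0.44],[0,0,0.48],[0,0,0.48]], "delta_rot": [[0,0,0],[0,0,0],[0,0,0],[0,0,0],[0,0,0],[0,0,0],[0,0,0],[0,0,0],[0,0,0],[0,0,0]], "grip": 0.32}}

```text
time_s: 32.12
tcp_pos: [0.4144, -0.2448, 0.2501]
eef_rot: [-179.8, -0.0, -90.1]
contact_force: [-0.2, 0.1, -1.2]
gripper_width: 0.028
gripper_force: 0.0
```

```bash
python3 - <<'E'
from h import *
import pickle
s=r.get_state();print(s["tcp_pos"],s["gripper_width"])
w=cap("wrist");a=cap("scene");b=cap("side");pickle.dump((a,b,w),open('c4.pkl','wb'))
def art(g,n): 
    for row in cv2.resize(g,n,interpolation=cv2.INTER_AREA): print(''.join(" .:-=+*#%@"[min(9,int(v)//26)] for v in row))
# stretch contrast of spoon: saturation channel shows cream porcelain vs grey
h=cv2.cvtColor(w[0],cv2.COLOR_RGB2HSV)[...,1]
art(np.clip(h[60:220,180:340].astype(int)*4,0,255).astype(np.uint8),(80,40))
print(proj(w,[[.414,-.245,.03],[.414,-.306,.041],[.414,-.202,.028],[.437,-.244,.01]]))
E
```

```text
[ 0.41436762 -0.24483555  0.25012569] 0.02797066137478792
:.:...::.:::.::.:.::::..:.::.:.::..:::::.::::.::::.::..:::::::::::..:..::...:.:.
:..:::..:.:::.:.:.::.:.::::.::.:.::.:......:..:.:::..:.:::::..::.:::::..:::::.::
:..:.::..:.:::.:..::.:::.:..::....:::::::.::..:::::.::::.:.::::.:::..:::::..::::
..:...:.:.:.:...:..:....:.:..::.:.:::.::::.:.::.......::.:.:.::..:::.::::.::::::
....::::::..:::.:.::..::.:.:..:....:.:.......:.::.:::.::::.:.::....::..:::::::.:
.:..:::.:.::....::.:.....:.:..:.....::....... ...::.:.::....:....::.:..::::.::.:
::.:..::::..:..:...:.:.::..:.::...:.:....... ...::..:.:.::...:.:.::..:..:::...:.
 .       . .  .    .  .  ..  ..  . .:....... ...:..........................:...:
.             .                    ............:..                   .......    
                                   :...........:          .            .........
                               .. ............: .      .     .         .........
    .      .. .  .   . ......     :....... ...:                  .     :.::.....
   .           .  ..... .. ......... ........:...             .  .    
[... 1614 characters left out ...]
.   ..:..:....:.
   .::::::::::::::.  .::::::-:.::::.-=========+===-:::::::::::. .. .....:.:..:.:
   ..:::::::::::::::.:::::-:-:....:::=============:::::::::::.. ..  :...::......
    ..:::::::::::::::::::--:-::.:...:--==========-:::::::::-.       ..:.......:.
........:....::::::::::::-:::::.:....--:--====--:::::::::::. . .  ..:.::..:.::::
:..:..:::....::-::::::::::::::--::::-::::::::-::-::::::::..  .. . . ..::::::::.:
.::...:.:....:::::-::::::::::--::-:::::::::::-::::::::::...  .......:-:-..:.::::
:-.:...::.:..:==========-::::-:-:::::::::::::::-::::::...====---===-::::::.-:..:
[[263.59547767 166.75827532]
 [263.64838521 121.94195731]
 [263.56957205 196.24909667]
 [247.76975441 165.16781072]]
```

The spoon is in the pot, its bowl at about (264,192) and handle end at about (252,117). Spoon and tongs leave room at +x for the cup. Now I'll fetch the cup.

{"op": "arm_command", "data": {"travel": [[0.01,0.1,0],[0.02,0.2,0],[0.03,0.3,0],[0.04,0.4,0],[0.05,0.5,0],[0.06,0.6,0],[0.07,0.7,0],[0.074,0.8,0],[0.074,0.9,0],[0.074,1,0],[0.074,1,0]], "delta_rot": [[0,0,-0.1],[0,0,-0.2],[0,0,-0.3],[0,0,-0.4],[0,0,-0.5],[0,0,-0.6],[0,0,-0.7],[0,0,-0.8],[0,0,-0.9],[0,0,-1],[0,0,-1]], "grip": 1}}

```text
time_s: 33.65
tcp_pos: [0.4499, 0.2576, 0.2461]
eef_rot: [-179.8, -0.1, 179.9]
contact_force: [0.0, -0.0, 0.3]
gripper_width: 0.0877
gripper_force: 0.0
```

{"op": "arm_command", "data": {"travel": [[0,0.1,0],[0,0.13,0],[0,0.13,-0.1],[0,0.13,-0.2],[0,0.13,-0.3],[0,0.13,-0.38],[0,0.13,-0.44],[0,0.13,-0.48],[0,0.13,-0.502],[0,0.13,-0.502],[0,0.13,-0.502]], "delta_rot": [[0,0,0],[0,0,0],[0,0,0],[0,0,0],[0,0,0],[0,0,0],[0,0,0],[0,0,0],[0,0,0],[0,0,0],[0,0,0]], "grip": 1}}

```text
time_s: 35.02
tcp_pos: [0.4509, 0.3205, -0.0019]
eef_rot: [180.0, 0.0, 179.9]
contact_force: [0.2, -0.1, 0.5]
gripper_width: 0.0871
gripper_force: 0.0
```

{"op": "arm_command", "data": {"travel": [[0,0,0],[0,0,0],[0,0,0],[0,0,0],[0,0,0]], "delta_rot": [[0,0,0],[0,0,0],[0,0,0],[0,0,0],[0,0,0]], "grip": 0.4, "newtons": 25}}

```text
time_s: 35.65
tcp_pos: [0.4506, 0.3205, -0.0025]
eef_rot: [180.0, 0.0, 179.9]
contact_force: [-0.2, 1.4, 1.7]
gripper_width: 0.0558
gripper_force: 24.9
```

The cup is held at 55.8 mm. Lift and carry it.

{"op": "arm_command", "data": {"travel": [[0,0,0.03],[0,0,0.1],[0,0,0.2],[0,0,0.3],[0,0,0.4],[0,0,0.486],[0,-0.1,0.486],[0,-0.2,0.486],[0,-0.3,0.486],[0,-0.4,0.486],[0,-0.5,0.486],[0,-0.6,0.486],[0,-0.7,0.486],[0,-0.8,0.486],[0,-0.8,0.486]], "delta_rot": [[0,0,0],[0,0,0],[0,0,0],[0,0,0],[0,0,0],[0,0,0],[0,0,0],[0,0,0],[0,0,0],[0,0,0],[0,0,0],[0,0,0],[0,0,0],[0,0,0],[0,0,0]]}}

```text
time_s: 37.52
tcp_pos: [0.4496, -0.0825, 0.2411]
eef_rot: [-180.0, 0.0, 179.7]
contact_force: [-0.2, 0.8, -1.2]
gripper_width: 0.0554
gripper_force: 24.7
```

{"op": "arm_command", "data": {"travel": [[0.022,-0.1,0],[0.022,-0.2,0],[0.022,-0.3,0],[0.022,-0.33,0],[0.022,-0.33,-0.08],[0.022,-0.33,-0.16],[0.022,-0.33,-0.24],[0.022,-0.33,-0.3],[0.022,-0.33,-0.34],[0.022,-0.33,-0.37],[0.022,-0.33,-0.4],[0.022,-0.33,-0.4]], "delta_rot": [[0,0,0],[0,0,0],[0,0,0],[0,0,0],[0,0,0],[0,0,0],[0,0,0],[0,0,0],[0,0,0],[0,0,0],[0,0,0],[0,0,0]]}}

```text
time_s: 39.02
tcp_pos: [0.4609, -0.2444, 0.0396]
eef_rot: [180.0, -0.1, 179.9]
contact_force: [0.2, 0.3, -1.8]
gripper_width: 0.0555
gripper_force: 24.7
```

{"op": "arm_command", "data": {"travel": [[0,0,-0.01],[0,0,-0.02],[0,0,-0.03],[0,0,-0.03]], "delta_rot": [[0,0,0],[0,0,0],[0,0,0],[0,0,0]]}}

```text
time_s: 39.52
tcp_pos: [0.4612, -0.2447, 0.025]
eef_rot: [180.0, -0.0, 179.9]
contact_force: [-0.0, -0.4, -1.1]
gripper_width: 0.0557
gripper_force: 24.7
```

{"op": "arm_command", "data": {"travel": [[0,0,-0.005],[0,0,-0.01],[0,0,-0.01]], "delta_rot": [[0,0,0],[0,0,0],[0,0,0]]}}

```text
time_s: 39.9
tcp_pos: [0.4613, -0.2447, 0.0202]
eef_rot: [180.0, -0.0, 179.9]
contact_force: [-0.3, 0.2, -1.1]
gripper_width: 0.0559
gripper_force: 24.7
```

{"op": "arm_command", "data": {"travel": [[0,0,-0.003],[0,0,-0.006],[0,0,-0.006]], "delta_rot": [[0,0,0],[0,0,0],[0,0,0]]}}

```text
time_s: 40.28
tcp_pos: [0.4614, -0.2447, 0.0172]
eef_rot: [180.0, -0.0, 179.9]
contact_force: [0.1, -0.2, -1.0]
gripper_width: 0.0557
gripper_force: 24.7
```

{"op": "arm_command", "data": {"travel": [[0,0,-0.003],[0,0,-0.003]], "delta_rot": [[0,0,0],[0,0,0]]}}

```text
time_s: 40.52
tcp_pos: [0.4619, -0.2448, 0.0161]
eef_rot: [-180.0, 0.0, 179.9]
contact_force: [-0.3, 0.9, 2.7]
gripper_width: 0.0555
gripper_force: 24.9
```

The cup met the tongs at the expected height. Let go gently and rise.

{"op": "arm_command", "data": {"travel": [[0,0,0],[0,0,0],[0,0,0],[0,0,0.02],[0,0,0.06],[0,0,0.12],[0,0,0.22],[0,0,0.34],[0,0,0.46],[0,0,0.48]], "delta_rot": [[0,0,0],[0,0,0],[0,0,0],[0,0,0],[0,0,0],[0,0,0],[0,0,0],[0,0,0],[0,0,0],[0,0,0]], "grip": 0.77}}

```text
time_s: 41.78
tcp_pos: [0.4633, -0.2455, 0.2615]
eef_rot: [-179.9, 0.5, 179.9]
contact_force: [-0.0, -0.3, -0.8]
gripper_width: 0.0674
gripper_force: 0.0
```

{"op": "arm_command", "data": {"travel": [[-0.04,0.1,0],[-0.04,0.2,0],[-0.04,0.28,0],[-0.04,0.28,0],[-0.04,0.28,0],[-0.04,0.28,0],[-0.04,0.28,0],[-0.04,0.28,0],[-0.04,0.28,0],[-0.04,0.28,0]], "delta_rot": [[0,0,0.1],[0,0,0.2],[0,0,0.3],[0,0,0.4],[0,0,0.5],[0,0,0.6],[0,0,0.7],[0,0,0.8],[0,0,0.9],[0,0,1]]}}

```text
time_s: 43.02
tcp_pos: [0.441, -0.1048, 0.2558]
eef_rot: [180.0, 0.0, -89.8]
contact_force: [0.1, 0.4, 0.7]
gripper_width: 0.0672
gripper_force: 0.0
```

```bash
python3 - <<'E'
from h import *
s=r.get_state();print(s["tcp_pos"],s["eef_rot"],s["gripper_width"],s["contact_force"])
w=cap("wrist")
t=np.linspace(0,2*np.pi,9)[:-1];print('rim',proj(w,np.c_[.437+.0755*np.cos(t),-.244+.0755*np.sin(t),0*t+.086]).round(0).tolist())
print('cup top exp',proj(w,[[.462,-.245,.067],[.42,-.245,.03]]))
h=cv2.cvtColor(w[0],cv2.COLOR_RGB2HSV)[...,1]
u0,v0=[int(x) for x in proj(w,[[.437,-.244,.05]])[0]]
y0=max(0,v0-84);print(u0,v0,y0)
for row in cv2.resize(np.clip(h[y0:y0+168,u0-84:u0+84].astype(int)*4,0,255).astype(np.uint8),(84,42),interpolation=cv2.INTER_AREA): print(''.join(" .:-=+*#%@"[min(9,int(v)//26)] for v in row))
hs=cv2.cvtColor(w[0],cv2.COLOR_RGB2HSV);m=((hs[...,1]>30)&(hs[...,1]<110)&(hs[...,2]>100)).astype(np.uint8)
a=cap("scene");g=cv2.cvtColor(a[0],7);print('tray cup px',[a[0][int(v),int(u)].tolist() for u,v in proj(a,[[.451,.32,.03],[.483,.246,.02]])])
E
```

```text
[ 0.44100927 -0.10478969  0.2557793 ] [ 1.79973336e+02  5.18641759e-03 -8.97936957e+01] 0.06723797000083459 [0.05834462 0.41617814 0.71577586]
rim [[200.0, 52.0], [220.0, 100.0], [267.0, 120.0], [313.0, 101.0], [334.0, 52.0], [316.0, 1.0], [267.0, -22.0], [218.0, 0.0]]
cup top exp [[245.53862143  54.07120372]
 [279.21169406  60.26813432]]
266 57 0
  .       ..  ....::::::::::::::::::::::::::::::::::::::::::-::::-:...... .      ...
  .  .      .  .:::::::::::::::::::::::.:::::-----::::::::::::::::::... . . .    ...
   .   .   .   :::::::::::::.:::::::::::::::==----::::::::::::::::::::.. . .  . ....
.      ..  . .:::::-::::::::::::....    ....-====-::::::::::::::::::::: .. .    ....
          . .:::::::::::::::::. ..: .   ....:-::--.. .::::::::::::::::::.  .    ....
 .        . :::::::::::::::...  ... . .......=:---..   ..::::::::::::::::..   . ....
      .  . ::::::::::::::..     ....  .......-::--:   .. ..:::::::::::::-..   . ....
     . .  .:::::::::::::.....   . .. ........:-:--:   .... ..:::::::::::::. .   ....
 .      . :::::::::.::.. ...... . ...........:-:---  .. . ....::::::::
[... 2162 characters left out ...]
   ....  . . ......... .. ..    .     .               .....:..
 .. .. .  . ..   .     . ...  .   ...:.....  .  .     .  ....    .          ........
  .  .  .  . ...    .    .......  ..:.....  . .  .      . .   .            .....::::
.  . .   .  .. . .  .  ..   ..  .....  . . . .... ..     .                  ..:....:
 .      .  . ... . . ... ..   .. .....     ....   . .   .                  .:.......
  ........ .. ... ..........................  . . .......... . ..  . ...  ..:....:..
.      ...... ... . ........ ................. ........... . ... ... .  .  ..:...:..
...   .. .....  ... ........ . . ....... ..  ...... ...  .. .. ........  ...........
tray cup px [[51, 97, 186], [50, 99, 189]]
```

The cup stands in the pot, leaning slightly beside the tongs. Its top is at about (231,56), inside the rim, and the tray spots for spoon and cup are empty. One last check of stillness and the pot's place, then I'll hand in.

```bash
python3 - <<'E'
from h import *
import pickle
a3,b3,_=pickle.load(open('c3.pkl','rb'))
w1=cap("wrist");b=cap("side")
for _ in range(6): w2=cap("wrist")
print('motion',np.abs(w1[0][:130,180:340].astype(int)-w2[0][:130,180:340]).mean())
# pot shift since c3: phase correlation of pot's outer front region, both fixed views
a=cap("scene")
for n,c,o in(('scene',a,a3),('side',b,b3)):
    u,v=proj(c,[[.437,-.3,.05]])[0].astype(int) if n=='side' else proj(c,[[.5,-.22,.03]])[0].astype(int)
    g=[cv2.cvtColor(k[0],7).astype(np.float32)[v-16:v+16,u-20:u+20] for k in(o,c)]
    print(n,cv2.phaseCorrelate(g[0],g[1]))
E
```

```text
motion 1.942371794871795
scene ((-0.10141430258575213, -0.20179734290075402), 0.6186722341924906)
side ((-0.010624790807419515, 0.1273809918558868), 0.7251852128654719)
```

Nothing is moving and the pot has not shifted. Handing in.

```bash
python3 -c "
from plant import close_job
print(close_job())"
```

```text
the job is handed in; nothing more can be done
None
```

The job is handed in with no verdict returned: by my last camera checks the pot stands inside the free ring (off by no more than about 4 mm) with the tongs, spoon and cup in it, the cup leaning slightly; I did not re-measure the kettle, clay pot, jar or other bystanders at the end.

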